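# Close the lantern power box evenly

### The job

Close the cover of the power box that feeds the lanterns: working crosswise, first bring each of the four thumb knobs partway down so that the cover sinks level, then go round crosswise again and turn each until it is gently snug by feel, so the cover is fully home and level with all four knobs tight. Never tip the cover, never force a knob, and leave the lanterns and other things around it where they are.

Things in the scene. Friction and masses are not known exactly. Their poses are not given: they have to be found in the camera images.
- power_box: Fixed black power box, 190 x 190 x 60 mm; two grey round sockets on its -x side. Origin under its centre, z up. Four vertical 8 mm studs, the knobs' axes, rise from its top at (+-55, +-55) mm in its x, y. Hidden under the cover, round each stud, is a rigid shoulder, all four level: how far the cover must sink to them differs from box to box (2 to 6 mm below its start) and cannot be seen.
- cover_top (a point): Middle of the flat upper face of the loose square aluminium cover plate, 180 x 180 x 8 mm, 0.35 kg more or less (the low round boss in its middle, 8 mm high, is above this point). It lies over the studs, its upper face about 79 mm above the table, on a springy rubber seal that pushes back about 4 N in all per mm. Forced down at one corner only, it tips.
- cover: The same cover plate; origin in the middle of its underside, z up.
- knob1_grip (a point): Black round knurled thumb knob on the stud at the +x +y corner of the box: grip 36 mm across and 24 mm high on a 12 mm stem over a steel foot disc (40 mm across, 7 mm high in all). This point is the middle of the grip, on the axis, 29 mm above the underside of the foot; the grip's underside is 17 mm above that of the foot. Knobs 1 to 4 go round the box: 1 is diagonally opposite 3, 2 opposite 4.
- knob1_turn (a joint): Turn of knob 1, rad, growing clockwise seen from above (tightening): down 4 mm per rad; it stays where left. At the start its foot hangs 0.3 to 1.8 mm above the cover. Turning takes about 0.05 N m when free and up to 0.25 on the seal alone; once the cover rests on its shoulder, about 0.12 more per 0.05 rad. Snug is 0.4 to 0.8 N m while turning; over 1 is forcing it.
- knob1: Knob 1 as a whole, rising and falling on its stud; origin on the axis at the underside of the foot, which is a stiff spring washer. Levelling the cover with another knob can slacken it by up to half. A moment read after the hand has stopped can be 0.3 to 0.5 N m less than while turning (below zero on a slack knob), so a rise of about 0.2 in it already means snug.
- knob2_grip (a point): Black round knurled thumb knob on the stud at the -x +y corner of the box: grip 36 mm across and 24 mm high on a 12 mm stem over a steel foot disc (40 mm across, 7 mm high in all). This point is the middle of the grip, on the axis, 29 mm above the underside of the foot; the grip's underside is 17 mm above that of the foot. Knobs 1 to 4 go round the box: 1 is diagonally opposite 3, 2 opposite 4.
- knob2_turn (a joint): Turn of knob 2, rad, growing clockwise seen from above (tightening): down 4 mm per rad; it stays where left. At the start its foot hangs 0.3 to 1.8 mm above the cover. Turning takes about 0.05 N m when free and up to 0.25 on the seal alone; once the cover rests on its shoulder, about 0.12 more per 0.05 rad. Snug is 0.4 to 0.8 N m while turning; over 1 is forcing it.
- knob2: Knob 2 as a whole, rising and falling on its stud; origin on the axis at the underside of the foot, which is a stiff spring washer. Levelling the cover with another knob can slacken it by up to half. A moment read after the hand has stopped can be 0.3 to 0.5 N m less than while turning (below zero on a slack knob), so a rise of about 0.2 in it already means snug.
- knob3_grip (a point): Black round knurled thumb knob on the stud at the -x -y corner of the box: grip 36 mm across and 24 mm high on a 12 mm stem over a steel foot disc (40 mm across, 7 mm high in all). This point is the middle of the grip, on the axis, 29 mm above the underside of the foot; the grip's underside is 17 mm above that of the foot. Knobs 1 to 4 go round the box: 1 is diagonally opposite 3, 2 opposite 4.
- knob3_turn (a joint): Turn of knob 3, rad, growing clockwise seen from above (tightening): down 4 mm per rad; it stays where left. At the start its foot hangs 0.3 to 1.8 mm above the cover. Turning takes about 0.05 N m when free and up to 0.25 on the seal alone; once the cover rests on its shoulder, about 0.12 more per 0.05 rad. Snug is 0.4 to 0.8 N m while turning; over 1 is forcing it.
- knob3: Knob 3 as a whole, rising and falling on its stud; origin on the axis at the underside of the foot, which is a stiff spring washer. Levelling the cover with another knob can slacken it by up to half. A moment read after the hand has stopped can be 0.3 to 0.5 N m less than while turning (below zero on a slack knob), so a rise of about 0.2 in it already means snug.
- knob4_grip (a point): Black round knurled thumb knob on the stud at the +x -y corner of the box: grip 36 mm across and 24 mm high on a 12 mm stem over a steel foot disc (40 mm across, 7 mm high in all). This point is the middle of the grip, on the axis, 29 mm above the underside of the foot; the grip's underside is 17 mm above that of the foot. Knobs 1 to 4 go round the box: 1 is diagonally opposite 3, 2 opposite 4.
- knob4_turn (a joint): Turn of knob 4, rad, growing clockwise seen from above (tightening): down 4 mm per rad; it stays where left. At the start its foot hangs 0.3 to 1.8 mm above the cover. Turning takes about 0.05 N m when free and up to 0.25 on the seal alone; once the cover rests on its shoulder, about 0.12 more per 0.05 rad. Snug is 0.4 to 0.8 N m while turning; over 1 is forcing it.
- knob4: Knob 4 as a whole, rising and falling on its stud; origin on the axis at the underside of the foot, which is a stiff spring washer. Levelling the cover with another knob can slacken it by up to half. A moment read after the hand has stopped can be 0.3 to 0.5 N m less than while turning (below zero on a slack knob), so a rise of about 0.2 in it already means snug.
- lantern1: Bystander: standing lantern, black foot, wooden sleeve, white rim, 75 mm across, 115 mm high; origin under its middle.
- lantern2: Bystander: standing lantern, black foot, wooden sleeve, white rim, 75 mm across, 115 mm high; origin under its middle.
- lantern3: Bystander: standing lantern, black foot, wooden sleeve, white rim, 75 mm across, 115 mm high; origin under its middle.
- lantern4: Bystander: standing lantern, black foot, wooden sleeve, white rim, 75 mm across, 115 mm high; origin under its middle.
- tin: Bystander: grey jar with a steel lid, 68 mm across, 60 mm high; origin under its middle.
- driver: Bystander: screwdriver lying on the table; origin under its middle.
- spare_ring: Bystander: loose white rim ring, 72 mm across, 6 mm high; origin under its middle.

How it is judged:
By the outcome, as a careful person would: the job done as asked, in the order asked, and still so for the second after the job is handed in, with the robot touching nothing.
It also fails if it takes over 72 s, if anything falls off the work surface, if the arm or the gripper's body presses on something with over 40 N, if the wrist force passes 120 N, or if a joint passes its speed limit or range.

### The arm

A 6-joint arm with a two-finger parallel gripper is mounted at the origin on the work surface. World frame = base frame: x ahead of the robot, y to its left, z up, the work surface at z = 0. Lengths are in m, angles in rad, forces in N, time in s.
With the tool pointing down it reaches from about 0.35 to 0.8 m from the base axis. Payload 7.3 kg.
Tool frame: the origin (TCP) lies between the finger pads; the fingertips stand 25 mm ahead of it and the grasp point (between the pads) lies 6 mm ahead of it (r.tip_extent is the distance from the TCP to the fingertips, in m); z points along the fingers, y is the direction in which the jaws open and shut (so a half turn about z gives the same grasp; the last joint's range is limited). The gripper opens to 85 mm and grips with 20 to 120 N. Pads are 22 mm wide; open, the fingers measure 114 mm over their backs; the gripper's body (76 mm by 85 mm) begins 54 mm behind the grasp point. The pads swing forward as they close: fully open they stand 13 mm farther back than shut.
Start: joints at [-1.443, 0.342, 1.524, -0, 1.275, -0.146], TCP at [0.142, -0.505, 0.256] pointing down, gripper open.
Joint ranges: [-2.53, 2.53], [-0.77, 2.02], [0.04, 2.7], [-1, 4.14], [0.28, 2.66], [-3.11, 3.11]. Speed limits (rad/s): [2.57, 2.57, 3.14, 3.14, 3.14, 3.14].

### API

Orientations are given as a unit quaternion [x, y, z, w].
In Python, from workcell import r, command_gripper, optics gives the robot as it stands. The module is installed in compiled form; this text tells all that it offers. Calls block until the motion is done:
- r.reach(position, orientation): joint-space move of the TCP to a pose.
- r.move_straight(position, orientation=None, speed=0.15, max_force=None): straight line of the TCP; orientation=None keeps the orientation; speed is the mean speed in m/s. With max_force (N) it stops when the force on the tool has changed by that much, and returns True; else False.
- r.movej(angles): joint-space move.
- command_gripper(opening, force=None): finger opening in m; force is the grip in N (None keeps the last); returns when the fingers have stopped.
- r.hold(seconds).
- r.solve_ik(position, orientation): joint angles nearest the present ones, or None.
- r.read_state(): the state.
- optics.get_image(name): name is "side" or "top" or "wrist"; returns (picture, depth): 400x640x3 uint8, red, green, blue; 400x640 float32, m along the optical axis (not along the pixel's ray), 0 where there is no reading.
- optics.camera_model(name): a dict with "K" (3x3 intrinsics, pixels), "R" (3x3) and "t" (3): a world point X has camera coordinates R X + t; the wrist camera has in their place "tool_from_camera" (4x4, takes a point from camera to tool coordinates, whose origin is the TCP and whose axes are the flange's). Camera axes: x right, y down, z forward; pixel columns grow to the right and rows downward; lengths in m; the calibration is good to about 2 mm. A picture is of the moment at which its call begins: read the wrist's pose just before it. camera_model takes no time and is no camera call.
A pose or a line that the arm cannot do raises r.PlanningError and nothing moves.
- r.finish_job(): hands the job in, once; it reports no verdict.
The state is a dict: "time_s": time; "joint_positions": joint angles; "dq": joint speeds; "tau": joint torques, N m; "eef_pos": TCP position; "eef_rot": TCP orientation; "contact_force": force on the tool from outside, world axes, zero at the start; "torque": the same for the moment, N m; "grip_width": finger opening in m.
Only numpy, scipy, OpenCV 4.12 (cv2) and the standard library are available. Lean on these libraries where they do the work, as an engineer would, in place of code of your own. Each camera call takes 0.05 s, during which the arm holds its last target.

## Working session

There is one attempt and no reset: what is moved stays moved. The work goes in short steps, each a Python script; the robot and the scene stay as the last script left them, time stands still between calls to the robot, and variables do not carry over. Pictures are saved under pics/ and viewed, and the job is handed in when it is done.

```bash
ls; mkdir -p pics; python3 - <<'E'
from workcell import r, command_gripper, optics
import cv2,numpy as np
s=r.read_state();print({k:np.round(v,3) for k,v in s.items()}, r.tip_extent)
for n in("side","top"):
    p,d=optics.get_image(n);cv2.imwrite(f"pics/{n}0.png",p[:,:,::-1]);np.save(f"{n}0d.npy",d);np.save(f"{n}0.npy",p)
    m=optics.camera_model(n);print(n,{k:np.round(v,3).tolist() for k,v in m.items()})
E
```

```text
pics
{'time_s': np.float64(0.0), 'joint_positions': array([-1.443,  0.343,  1.525,  0.   ,  1.275, -0.146]), 'dq': array([-0.001,  0.002, -0.002, -0.001, -0.   ,  0.   ]), 'tau': array([ 1.0000e-03, -4.3367e+01, -2.4601e+01, -0.0000e+00,  8.0000e-03,
       -0.0000e+00]), 'eef_pos': array([ 0.142, -0.505,  0.256]), 'eef_rot': array([ 0.991,  0.136,  0.   , -0.001]), 'contact_force': array([-0.221,  0.274, -0.323]), 'torque': array([ 0.044, -0.004, -0.013]), 'grip_width': np.float64(0.085)} 0.025
side {'K': [[411.299, 0.0, 315.114], [0.0, 411.299, 203.399], [0.0, 0.0, 1.0]], 'R': [[0.906, -0.423, 0.001], [-0.294, -0.633, -0.716], [0.304, 0.649, -0.698]], 't': [-0.505, 0.275, 0.759]}
top {'K': [[360.898, 0.0, 326.609], [0.0, 360.898, 199.033], [0.0, 0.0, 1.0]], 'R': [[-0.026, -1.0, -0.018], [-0.998, 0.027, -0.049], [0.049, 0.017, -0.999]], 't': [0.087, 0.592, 0.879]}
```

View pics/top0.png

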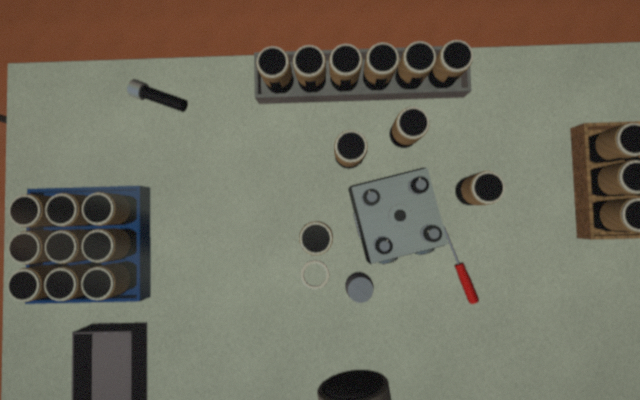

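View pics/side0.png

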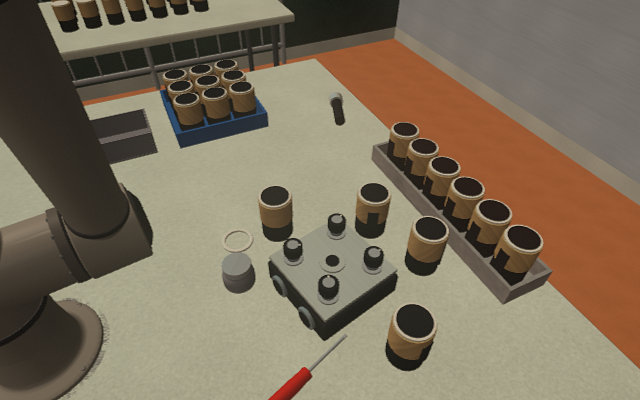

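The top view shows the box near (400,215), turned about 14° counterclockwise. Going by the sockets at the bottom (-x) side, the knobs are 1 (372,197), 2 (384,245), 3 (432,233) and 4 (420,184). The boss is at (400,215), and lanterns stand near (350,150), (410,127), (485,188) and (316,237). Next I'll locate the knobs more accurately.

```bash
cat > h.py <<'E'
import numpy as np,cv2
from workcell import r, command_gripper, optics
from scipy.spatial.transform import Rotation as Rt
def down(yaw): # tool z down, tool y (jaw) direction at angle yaw+90deg mirrored
    return (Rt.from_euler('z',yaw)*Rt.from_euler('x',np.pi)).as_quat()
def ray2plane(K,R,t,uv,z):
    d=R.T@np.linalg.solve(K,np.array([uv[0],uv[1],1.])); c=-R.T@t
    return c+d*(z-c[2])/d[2]
E
python3 - <<'E'
from h import *
d=np.load('top0d.npy');p=np.load('top0.npy');m=optics.camera_model('top');K,R,t=[np.array(m[k]) for k in('K','R','t')]
def bp(u,v):
    z=d[v,u];x=np.linalg.solve(K,[u*z,v*z,z]);return R.T@(x-t)
for n,uv in dict(k1=(372,195),k2=(384,243),k3=(432,232),k4=(420,183)).items():
    print(n,ray2plane(K,R,t,uv,.121).round(4),bp(*uv).round(4))
print('boss',bp(400,215),'cover',bp(390,220))
for uv in [(350,140),(410,118),(488,188),(316,237),(360,285)]: print(uv,ray2plane(K,R,t,uv,.115).round(3))
cv2.imwrite('pics/zoom.png',cv2.resize(p[80:280,300:540,::-1],None,fx=3,fy=3,interpolation=cv2.INTER_CUBIC))
mw=optics.camera_model('wrist');print(mw)
E
```

```text
k1 [ 0.5948 -0.0297  0.121 ] [ 0.5948 -0.0296  0.1212]
k2 [ 0.4901 -0.0523  0.121 ] [ 0.4898 -0.0527  0.1177]
k3 [ 0.5112 -0.1565  0.121 ] [ 0.5113 -0.1561  0.1224]
k4 [ 0.6181 -0.1348  0.121 ] [ 0.618  -0.1345  0.122 ]
boss [ 0.54967797 -0.09597481  0.08272341] cover [ 0.53891907 -0.07270215  0.08398519]
(350, 140) [0.718 0.014 0.115]
(410, 118) [ 0.764 -0.12   0.115]
(488, 188) [ 0.604 -0.284  0.115]
(316, 237) [0.506 0.095 0.115]
(360, 285) [0.4   0.002 0.115]
{'K': array([[306.58362176,   0.        , 312.61488529],
       [  0.        , 306.58362176, 196.85789645],
       [  0.        ,   0.        ,   1.        ]]), 'tool_from_camera': array([[ 1.49972609e-04, -9.44257388e-01, -3.29208084e-01,
         8.51819608e-02],
       [ 9.99998751e-01,  6.59610736e-04, -1.43638602e-03,
         1.05335418e-03],
       [ 1.57346730e-03, -3.29207457e-01,  9.44256307e-01,
        -1.17205289e-01],
       [ 0.00000000e+00,  0.00000000e+00,  0.00000000e+00,
         1.00000000e+00]])}
```

View pics/zoom.png

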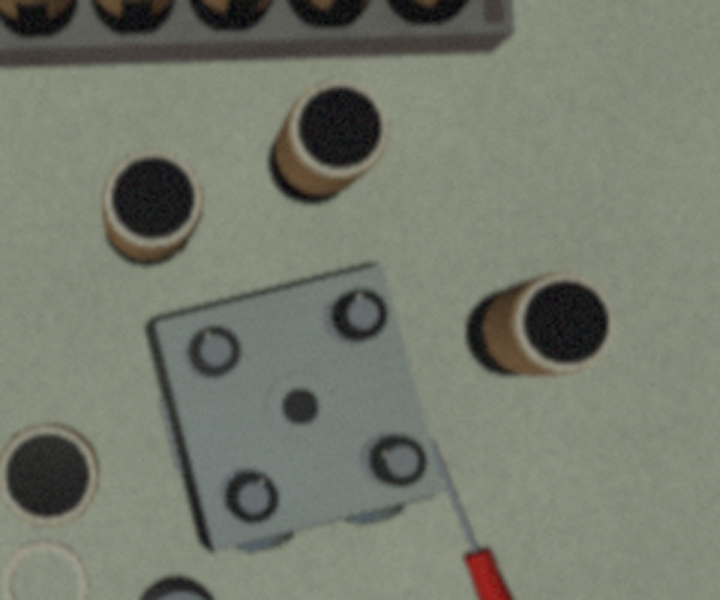

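```bash
python3 - <<'E'
from h import *
yaw=0.2+np.pi/2  
c=np.array([.5545,-.093]); 
ax=np.array([np.cos(yaw),np.sin(yaw)])
p=np.r_[c-0.05*ax,.24]
print(r.solve_ik(p,down(yaw)))
r.reach(p,down(yaw)); s=r.read_state(); print(s['time_s'],s['eef_pos'],s['joint_positions'].round(2))
im,d=optics.get_image('wrist')
np.savez('w0.npz',im=im,d=d,p=s['eef_pos'],q=s['eef_rot'])
cv2.imwrite('pics/w0.png',im[:,:,::-1])
print(s['contact_force'],s['torque'])
E
```

```text
[-0.37811678  0.45929347  1.38737752  0.          1.29492166 -0.57811678]
2.1083 [ 0.56414526 -0.14301421  0.24002638] [-0.38  0.46  1.39 -0.    1.29 -0.58]
[ 0.52461095  0.06573511 -0.51075229] [0.00121446 0.0010061  0.03778671]
```

View pics/w0.png

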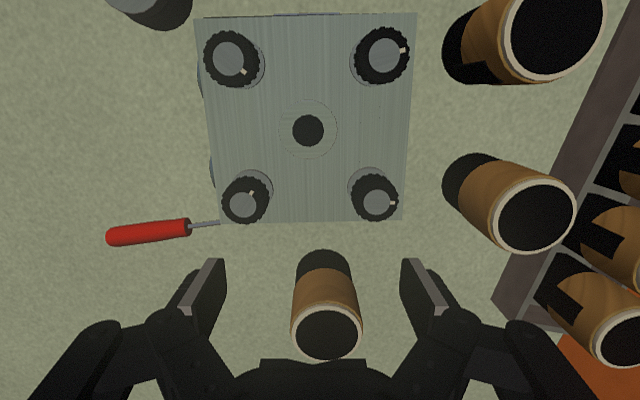

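The wrist view shows the whole plate, with knob caps at about k1 (383,55), k2 (231,58), k3 (245,198) and k4 (375,196), and the boss at (308,130).

```bash
cat > an.py <<'E'
from h import *
z=np.load('w0.npz');im,d=z['im'],z['d'];m=optics.camera_model('wrist');K=m['K'];T=np.array(m['tool_from_camera'])
R0=Rt.from_quat(z['q']).as_matrix()
v,u=np.mgrid[0:400,0:640]
P=np.stack([(u-K[0,2])/K[0,0]*d,(v-K[1,2])/K[1,1]*d,d],-1)@T[:3,:3].T+T[:3,3]
P=P@R0.T+z['p']
g=cv2.cvtColor(im,cv2.COLOR_RGB2GRAY)
# cover plane
cm=np.zeros(g.shape,bool); cm[25:215,215:400]=1
for (a,b,rr) in [(383,55,42),(231,58,42),(245,195,42),(375,193,42),(308,130,34)]: cm&=(u-a)**2+(v-b)**2>rr**2
cm&=d>0
A=P[cm];A=A[abs(A[:,2]-np.median(A[:,2]))<.004]
co,*_=np.linalg.lstsq(np.c_[A[:,:2]-A[:,:2].mean(0),np.ones(len(A))],A[:,2],rcond=None);print('cover',co,len(A),'std',np.std(A[:,2]))
c0=A[:,:2].mean(0)
X=[]
for n,(a,b) in dict(k1=(383,55),k2=(231,58),k3=(245,198),k4=(375,196)).items():
    near=((u-a)**2+(v-b)**2<32**2)&(d>0)
    hgt=P[...,2]-((P[...,:2]-c0)@co[:2]+co[2])
    top=near&(abs(hgt-.0415)<.006)
    cap=top&(g>75)
    h=hgt[cap]
    cnt,_=cv2.findContours(cap.astype(np.uint8),cv2.RETR_EXTERNAL,cv2.CHAIN_APPROX_NONE);k=max(cnt,key=cv2.contourArea)
    (cx,cy),rad=cv2.minEnclosingCircle(k)
    Q=P[top];(wx,wy),wr=cv2.minEnclosingCircle((Q[:,:2]*1e3).astype(np.float32))
    C=P[cap][:,:2]
    mid=(np.percentile(C,1,0)+np.percentile(C,99,0))/2
    print(n,'capN',cap.sum(),'h',np.median(h),h.std(),'topcirc',wx,wy,wr,'cap mid',mid,P[cap][:,2].mean(), (cx,cy,rad))
    X.append(mid)
X=np.array(X);c=X.mean(0);print('c',c)
e=X-c;b=np.array([[1,1],[-1,1],[-1,-1],[1,-1]])*.055
th=np.arctan2((b[:,0]*e[:,1]-b[:,1]*e[:,0]).sum(),(b*e).sum());print('yaw',np.degrees(th))
Rm=np.array([[np.cos(th),-np.sin(th)],[np.sin(th),np.cos(th)]]);print('res mm',(e-b@Rm.T)*1e3)
np.save('knobs.npy',c+b@Rm.T);print(c+b@Rm.T)
E
python3 an.py
```

```text
cover [-0.00137109  0.0015584   0.07810461] 16258 std 0.00072018325317799
k1 capN 883 h 0.04269434370295444 0.0008407471887251146 topcirc 592.0973510742188 -27.539318084716797 19.016517639160156 cap mid [ 0.59330709 -0.02411066] 0.1207942998094754 (387.3404235839844, 56.12765884399414, 19.043842315673828)
k2 capN 872 h 0.042515104942590226 0.000863680161436727 topcirc 484.7968444824219 -51.367164611816406 19.118614196777344 cap mid [ 0.48568014 -0.04808018] 0.12072279022050902 (231.154541015625, 59.154544830322266, 19.63153839111328)
k3 capN 551 h 0.043138881141063914 0.0007608859021751244 topcirc 508.6361999511719 -158.95706176757812 19.21324348449707 cap mid [ 0.50591915 -0.15786689] 0.12113113072400865 (243.68045043945312, 202.2894744873047, 14.840790748596191)
k4 capN 553 h 0.04269803683352813 0.0007727061702883502 topcirc 615.8994140625 -134.7435302734375 19.116989135742188 cap mid [ 0.61829463 -0.13504232] 0.1206211150637145 (378.70001220703125, 202.5, 15.373441696166992)
c [ 0.55080025 -0.09127501]
yaw 11.793679040554746
res mm [[-0.09076525  2.08405957]
 [-0.03981877  0.59722637]
 [-2.28350135 -1.51158283]
 [ 2.41408537 -1.16970312]]
[[ 0.59339786 -0.02619472]
 [ 0.48571996 -0.04867741]
 [ 0.50820265 -0.1563553 ]
 [ 0.61588054 -0.13387262]]
```

```bash
python3 - <<'E'
from h import *
p=np.load('top0.npy');m=optics.camera_model('top');K,R,t=[np.array(m[k]) for k in('K','R','t')]
g=cv2.cvtColor(p,cv2.COLOR_RGB2GRAY)
big=cv2.resize(g[160:270,340:460],None,fx=8,fy=8,interpolation=cv2.INTER_CUBIC)
cv2.imwrite('pics/tz.png',big[:600,:800]*1)
# dark blob (grip outline) incl. light cap: threshold dark then fill
bw=(big<75).astype(np.uint8)
cs,h=cv2.findContours(bw,cv2.RETR_EXTERNAL,cv2.CHAIN_APPROX_NONE)
for c in cs:
    a=cv2.contourArea(c)
    if a>1500:
        (x,y),rad=cv2.minEnclosingCircle(c); uv=((x+.5)/8-.5+340,(y+.5)/8-.5+160)
        print(a,uv,rad/8,ray2plane(K,R,t,uv,.121).round(4))
E
```

```text
14703.5 (383.5359191894531, 244.90552520751953) 9.042433738708496 [ 0.486  -0.0511  0.121 ]
15707.0 (432.0, 232.9375) 9.553521156311035 [ 0.5092 -0.1564  0.121 ]
6180.0 (399.6300468444824, 215.20124435424805) 5.803156852722168 [ 0.5493 -0.0881  0.121 ]
7449.5 (371.02030181884766, 196.77687072753906) 8.487930297851562 [ 0.5909 -0.0274  0.121 ]
13643.0 (361.0, 224.0625) 39.52378845214844 [ 0.5322 -0.0038  0.121 ]
3797.5 (459.25, 190.5625) 9.501862525939941 [ 0.5994 -0.219   0.121 ]
9850.5 (419.18473052978516, 184.32883834838867) 9.299420356750488 [ 0.6153 -0.1329  0.121 ]
4245.5 (350.6875, 162.125) 11.4163179397583 [0.6681 0.0146 0.121 ]
```

View pics/tz.png

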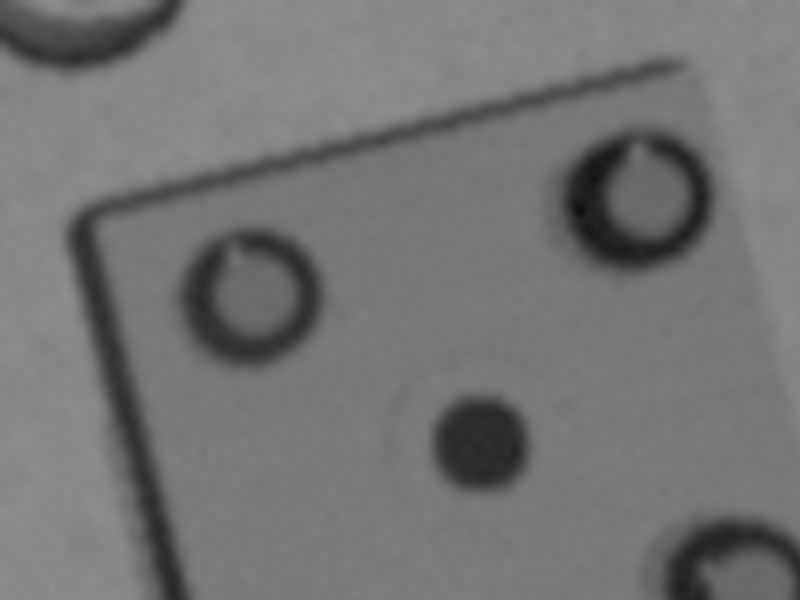

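```bash
cat >> h.py <<'E'
C=np.array([.5504,-.0928]);TH=np.radians(12.5)
_R=np.array([[np.cos(TH),-np.sin(TH)],[np.sin(TH),np.cos(TH)]])
KN=C+(np.array([[1,1],[-1,1],[-1,-1],[1,-1]])*.055)@_R.T
import json,os
def yaw_now():
    q=r.read_state()['eef_rot'];M=Rt.from_quat(q).as_matrix();return np.arctan2(M[1,0],M[0,0])
def approach(k,yaw,z,op=.055,zc=.158):
    p=KN[k-1]
    r.reach(np.r_[p,zc],down(yaw))
    hit=r.move_straight(np.r_[p,z],None,speed=.12,max_force=12)
    if hit: print('HIT on descent',r.read_state()['eef_pos'])
def st(tag=''):
    s=r.read_state()
    print(tag,'t%.2f'%s['time_s'],'z%.4f'%s['eef_pos'][2],'F',s['contact_force'].round(1),'T',s['torque'].round(3),'w%.4f'%s['grip_width'],'q6 %.2f'%s['joint_positions'][5])
    return s
def turn(k,yaw,z,dth,speed=.15):
    yaw2=yaw-dth;z2=z-.004*dth
    r.move_straight(np.r_[KN[k-1],z2],down(yaw2),speed=speed)
    return yaw2,z2
def leave(k,z=.158):
    command_gripper(.055)
    p=r.read_state()['eef_pos'];r.move_straight(np.r_[p[:2],z],None,speed=.2)
E
python3 - <<'E'
from h import *
print(KN)
st('0');command_gripper(.055,60);st('open')
approach(1,3.1,.116);st('down')
command_gripper(.02);st('grip')
r.hold(.2);st('grip+.2')
y,z=turn(1,3.1,.116,.1);st('turned .1')
y,z=turn(1,y,z,.1,.03);st('turned .2')
E
```

```text
[[ 0.5921921  -0.02719954]
 [ 0.48479954 -0.0510079 ]
 [ 0.5086079  -0.15840046]
 [ 0.61600046 -0.1345921 ]]
0 t2.16 z0.2400 F [-0.2  1.3  0.3] T [ 0.004 -0.014 -0.016] w0.0852 q6 -0.58
open t2.57 z0.2400 F [-1.  -0.3  0.7] T [0.028 0.    0.006] w0.0552 q6 -0.58
down t4.12 z0.1164 F [ 0.4 -0.4  1.2] T [-0.009  0.019 -0.008] w0.0549 q6 -1.70
grip t4.43 z0.1174 F [-1.6  0.4  7.1] T [ 0.101  0.164 -0.069] w0.0345 q6 -1.70
grip+.2 t4.63 z0.1174 F [-1.2  0.4  5.8] T [ 0.082  0.179 -0.08 ] w0.0350 q6 -1.70
turned .1 t4.88 z0.1170 F [-0.8  0.   5.9] T [-0.003  0.177 -0.141] w0.0344 q6 -1.60
turned .2 t5.13 z0.1166 F [-1.4  0.4  6.7] T [-0.005  0.203 -0.169] w0.0344 q6 -1.50
```

```bash
python3 - <<'E'
from h import *
y,z=2.9,.1152
for i in range(3):
    y,z=turn(1,y,z,.15);st('%.2f'%(3.1-y))
command_gripper(.055);st('rel')
p=r.read_state()['eef_pos'];r.move_straight(np.r_[KN[0],.158],None,speed=.2);st('up')
E
```

```text
0.35 t5.43 z0.1160 F [-1.8 -0.8  5.8] T [-0.135  0.233 -0.15 ] w0.0344 q6 -1.35
0.50 t5.73 z0.1154 F [-1.8 -0.7  6.9] T [-0.217  0.242 -0.131] w0.0347 q6 -1.20
0.65 t6.03 z0.1148 F [-1.1 -1.4  6. ] T [-0.31   0.335 -0.152] w0.0344 q6 -1.05
rel t6.37 z0.1133 F [-0.3  0.2  1.1] T [-0.038  0.001 -0.019] w0.0550 q6 -1.05
up t6.74 z0.1588 F [ 0.1  0.4 -0.1] T [-0.006  0.01   0.042] w0.0550 q6 -1.05
```

```bash
cat >> h.py <<'E'
def visit(k,yaw,z,n,dth,stop=None,zc=.158):
    approach(k,yaw,z,zc=zc)
    command_gripper(.02);s=st('k%d grip'%k);y=yaw;tot=0
    for i in range(n):
        y,z=turn(k,y,z,dth);tot+=dth;s=st('  %.2f'%tot)
        if stop is not None and s['torque'][2]>stop: print('STOP');break
    leave(k,zc);print('end yaw %.3f tot %.2f z %.4f t %.2f'%(y,tot,z,r.read_state()['time_s']))
    return y,tot
E
python3 - <<'E'
from h import *
y,_=visit(3,2.45,.116,4,.19)
y,_=visit(2,y,.116,3,.2)
y,_=visit(4,y,.116,3,.22)
E
```

```text
k3 grip t8.22 z0.1172 F [-3.1 -1.3  6.2] T [-0.174  0.44  -0.039] w0.0345 q6 -1.32
  0.19 t8.57 z0.1165 F [-2.7 -2.1  6.9] T [-0.148  0.455 -0.139] w0.0345 q6 -1.13
  0.38 t8.91 z0.1157 F [-3.8 -0.9  6.5] T [-0.23   0.511 -0.112] w0.0345 q6 -0.94
  0.57 t9.25 z0.1150 F [-3.6 -1.7  6.5] T [-0.195  0.59  -0.123] w0.0340 q6 -0.75
  0.76 t9.59 z0.1142 F [-4.5 -1.8  6.5] T [-0.297  0.67  -0.201] w0.0345 q6 -0.56
end yaw 1.690 tot 0.76 z 0.1130 t 10.30
k2 grip t11.63 z0.1171 F [-4.7 -1.9  5.9] T [-0.339  0.576 -0.058] w0.0345 q6 -0.38
  0.20 t11.98 z0.1163 F [-4.4 -1.9  6.1] T [-0.356  0.685 -0.146] w0.0346 q6 -0.18
  0.40 t12.33 z0.1155 F [-4.1 -1.5  7.4] T [-0.268  0.676 -0.092] w0.0344 q6 0.02
  0.60 t12.68 z0.1147 F [-4.6 -2.8  6.6] T [-0.438  0.781 -0.102] w0.0341 q6 0.22
end yaw 1.090 tot 0.60 z 0.1136 t 13.39
k4 grip t14.88 z0.1176 F [-2.7  1.9  6.1] T [ 0.257  0.463 -0.053] w0.0345 q6 0.14
  0.22 t15.24 z0.1167 F [-3.7  1.3  6. ] T [ 0.275  0.481 -0.065] w0.0345 q6 0.36
  0.44 t15.61 z0.1158 F [-3.1  1.5  5.4] T [ 0.248  0.446 -0.077] w0.0344 q6 0.58
  0.66 t15.97 z0.1150 F [-2.9  1.4  5.4] T [ 0.183  0.428 -0.162] w0.0344 q6 0.80
end yaw 0.430 tot 0.66 z 0.1134 t 16.68
```

```bash
python3 - <<'E'
from h import *
yaw=0.2+np.pi/2; c=np.array([.5545,-.093]);ax=np.array([np.cos(yaw),np.sin(yaw)])
r.reach(np.r_[c-0.05*ax,.24],down(yaw)); s=r.read_state()
im,d=optics.get_image('wrist');np.savez('w1.npz',im=im,d=d,p=s['eef_pos'],q=s['eef_rot']);cv2.imwrite('pics/w1.png',im[:,:,::-1]);print(r.read_state()['time_s'])
E
sed "s/w0.npz/w1.npz/; s/np.save('knobs.npy',c+b@Rm.T)/0/" an.py>an1.py; python3 an1.py | cut -c1-150
```

```text
17.9833
cover [-0.00138874  0.00182103  0.076153  ] 16266 std 0.0007215681723189163
k1 capN 871 h 0.04197815360280538 0.0008726957437881237 topcirc 592.2683715820312 -27.601055145263672 18.982114791870117 cap mid [ 0.59400711 -0.02417
k2 capN 864 h 0.04211696736374936 0.0008818509162723984 topcirc 484.89703369140625 -51.225669860839844 19.086421966552734 cap mid [ 0.48466581 -0.0489
k3 capN 547 h 0.04202077220804602 0.0007320280972716536 topcirc 508.7188415527344 -158.8032684326172 19.208724975585938 cap mid [ 0.50786367 -0.159143
k4 capN 549 h 0.04207580837181843 0.0008293077696871747 topcirc 616.0816650390625 -134.90762329101562 19.059179306030273 cap mid [ 0.61766782 -0.13501
c [ 0.5510511  -0.09183082]
yaw 12.279220211755288
res mm [[ 0.91143425  2.21351592]
 [-0.94635412  0.79820643]
 [-1.14286254 -1.87353334]
 [ 1.17778241 -1.13818901]]
[[ 0.59309567 -0.02639188]
 [ 0.48561217 -0.04978625]
 [ 0.50900653 -0.15726975]
 [ 0.61649003 -0.13387539]]
```

View pics/w1.png

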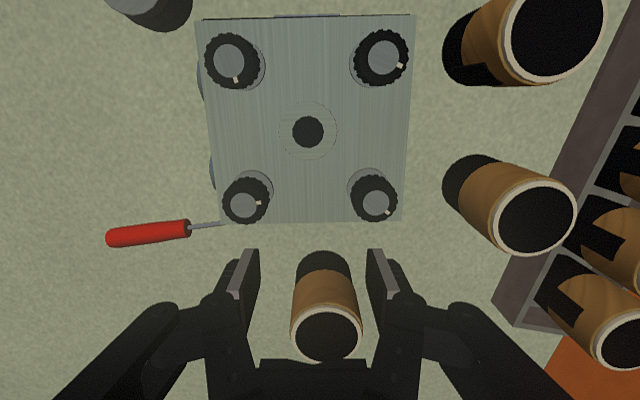

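All four feet now sit the same height above the plate, and the plate has sunk about 1.95 mm and stayed level. I'll do the next crosswise pass in small steps, watching the moment.

```bash
python3 - <<'E'
from h import *
y,a=visit(1,1.77,.1134,5,.08,stop=.08,zc=.155)
y,b=visit(3,y,.1130,5,.08,stop=.08,zc=.155)
E
```

```text
k1 grip t19.43 z0.1150 F [-3.8 -2.2  5.9] T [-0.308  0.513 -0.03 ] w0.0342 q6 -0.37
  0.08 t19.68 z0.1147 F [-4.6 -1.9  5.4] T [-0.303  0.533 -0.131] w0.0346 q6 -0.29
  0.16 t19.93 z0.1144 F [-4.9 -2.2  5.3] T [-0.408  0.604 -0.171] w0.0345 q6 -0.21
  0.24 t20.18 z0.1141 F [-4.4 -1.9  5.8] T [-0.391  0.656 -0.151] w0.0343 q6 -0.13
  0.32 t20.43 z0.1138 F [-4.5 -1.7  5.7] T [-0.319  0.721 -0.151] w0.0344 q6 -0.05
  0.40 t20.68 z0.1135 F [-5.4 -2.7  5.9] T [-0.383  0.7   -0.201] w0.0344 q6 0.03
end yaw 1.370 tot 0.40 z 0.1118 t 21.38
k3 grip t22.87 z0.1142 F [-2.6  1.4  4.7] T [ 0.285  0.474 -0.028] w0.0344 q6 -0.24
  0.08 t23.12 z0.1139 F [-2.2  1.8  5.5] T [ 0.27   0.467 -0.166] w0.0345 q6 -0.16
  0.16 t23.37 z0.1136 F [-2.9  2.6  5.2] T [ 0.276  0.432 -0.147] w0.0345 q6 -0.08
  0.24 t23.62 z0.1133 F [-3.6  2.4  5.4] T [ 0.321  0.43  -0.145] w0.0344 q6 -0.00
  0.32 t23.87 z0.1129 F [-2.9  1.3  5.5] T [ 0.332  0.443 -0.185] w0.0345 q6 0.08
  0.40 t24.12 z0.1127 F [-2.9  2.   5.7] T [ 0.302  0.415 -0.263] w0.0345 q6 0.16
end yaw 0.970 tot 0.40 z 0.1114 t 24.82
```

```bash
python3 - <<'E'
from h import *
y,a=visit(2,.97,.1136,3,.1333,stop=.08,zc=.152)
y,b=visit(4,y,.1134,3,.1333,stop=.08,zc=.152)
E
```

```text
k2 grip t26.12 z0.1147 F [-2.4  0.2  4.2] T [ 0.104  0.541 -0.099] w0.0342 q6 0.34
  0.13 t26.40 z0.1142 F [-4.1  1.1  7. ] T [ 0.122  0.519 -0.082] w0.0339 q6 0.47
  0.27 t26.68 z0.1136 F [-2.6  2.   6.3] T [ 0.124  0.456 -0.164] w0.0346 q6 0.61
  0.40 t26.97 z0.1131 F [-3.6  0.3  5.9] T [ 0.088  0.501 -0.222] w0.0343 q6 0.74
end yaw 0.570 tot 0.40 z 0.1120 t 27.65
k4 grip t29.11 z0.1149 F [-2.7  2.6  5.8] T [ 0.36   0.324 -0.056] w0.0343 q6 0.66
  0.13 t29.39 z0.1143 F [-1.7  2.1  7.3] T [ 0.317  0.388 -0.1  ] w0.0345 q6 0.80
  0.27 t29.68 z0.1138 F [-1.5  1.8  6.1] T [ 0.178  0.338 -0.109] w0.0343 q6 0.93
  0.40 t29.96 z0.1134 F [-2.7  1.5  6.6] T [ 0.212  0.321 -0.222] w0.0346 q6 1.06
end yaw 0.170 tot 0.40 z 0.1118 t 30.64
```

```bash
python3 - <<'E'
from h import *
y,a=visit(1,1.2,.1118,5,.08,stop=-.02,zc=.152)
E
```

```text
k1 grip t32.28 z0.1131 F [-4.5  1.1  5.4] T [-0.012  0.655 -0.081] w0.0344 q6 0.20
  0.08 t32.53 z0.1128 F [-4.5  0.5  6.2] T [-0.005  0.486 -0.198] w0.0343 q6 0.28
  0.16 t32.78 z0.1125 F [-4.7  1.5  6.7] T [ 0.025  0.586 -0.033] w0.0345 q6 0.36
  0.24 t33.03 z0.1122 F [-4.6  0.7  7.1] T [0.041 0.627 0.09 ] w0.0345 q6 0.44
STOP
end yaw 0.960 tot 0.24 z 0.1108 t 33.73
```

```bash
python3 - <<'E'
from h import *
y,a=visit(3,.96,.1114,6,.06,stop=.05,zc=.152)
E
```

```text
k3 grip t35.20 z0.1126 F [-2.   3.6  4.6] T [ 0.52   0.291 -0.035] w0.0344 q6 0.17
  0.06 t35.45 z0.1124 F [-1.8  3.2  5.2] T [ 0.489  0.344 -0.072] w0.0344 q6 0.23
  0.12 t35.70 z0.1122 F [-1.7  2.2  5.3] T [ 0.478  0.338 -0.018] w0.0343 q6 0.29
  0.18 t35.95 z0.1120 F [-1.2  3.1  5.6] T [0.489 0.323 0.088] w0.0344 q6 0.34
STOP
end yaw 0.780 tot 0.18 z 0.1107 t 36.64
```

```bash
python3 - <<'E'
from h import *
y,a=visit(2,.78,.1120,6,.06,stop=.05,zc=.152)
E
```

```text
k2 grip t37.96 z0.1130 F [-4.   1.5  5.7] T [ 0.137  0.35  -0.026] w0.0344 q6 0.53
  0.06 t38.21 z0.1128 F [-3.7  1.6  6.5] T [ 0.096  0.425 -0.099] w0.0339 q6 0.59
  0.12 t38.46 z0.1126 F [-3.1  0.5  7. ] T [ 0.113  0.437 -0.075] w0.0344 q6 0.65
  0.18 t38.71 z0.1124 F [-3.7  2.2  7.2] T [0.168 0.445 0.049] w0.0343 q6 0.71
  0.24 t38.96 z0.1122 F [-3.7  1.4  6.9] T [0.075 0.46  0.147] w0.0347 q6 0.77
STOP
end yaw 0.540 tot 0.24 z 0.1110 t 39.65
```

```bash
python3 - <<'E'
from h import *
y,a=visit(4,.54,.1118,6,.06,stop=.05,zc=.152)
E
```

```text
k4 grip t41.12 z0.1134 F [-1.5  2.   6.5] T [0.443 0.401 0.019] w0.0340 q6 0.69
  0.06 t41.37 z0.1132 F [-2.3  2.5  6.2] T [ 0.374  0.366 -0.179] w0.0338 q6 0.75
  0.12 t41.62 z0.1130 F [-1.7  1.7  6.4] T [0.32  0.389 0.002] w0.0342 q6 0.81
  0.18 t41.87 z0.1128 F [-2.4  2.6  6.7] T [0.333 0.363 0.107] w0.0345 q6 0.87
STOP
end yaw 0.360 tot 0.18 z 0.1111 t 42.56
```

```bash
python3 - <<'E'
from h import *
y,a=visit(1,.36,.1108,3,.04,stop=.03,zc=.152)
E
```

```text
k1 grip t43.88 z0.1121 F [-1.7  1.5  6.7] T [ 0.393  0.314 -0.045] w0.0344 q6 1.04
  0.04 t44.13 z0.1120 F [-2.5  1.4  5.4] T [0.315 0.331 0.412] w0.0344 q6 1.08
STOP
end yaw 0.320 tot 0.04 z 0.1106 t 44.83
```

```bash
python3 - <<'E'
from h import *
y,a=visit(3,.32,.1107,2,.025,stop=.0,zc=.152)
E
```

```text
k3 grip t46.30 z0.1118 F [0.3 2.9 6.1] T [0.529 0.023 0.077] w0.0341 q6 0.80
  0.03 t46.55 z0.1118 F [-0.7  3.1  6.5] T [ 0.484 -0.013  0.29 ] w0.0345 q6 0.83
STOP
end yaw 0.295 tot 0.03 z 0.1106 t 47.24
```

```bash
python3 - <<'E'
from h import *
y,a=visit(2,.295,.1110,2,.035,stop=.2,zc=.152)
E
```

```text
k2 grip t48.57 z0.1121 F [-1.4  1.3  5.2] T [ 0.444  0.259 -0.065] w0.0341 q6 1.01
  0.04 t48.82 z0.1120 F [-2.2  1.7  6.5] T [0.371 0.252 0.4  ] w0.0344 q6 1.05
STOP
end yaw 0.260 tot 0.04 z 0.1109 t 49.51
```

```bash
python3 - <<'E'
from h import *
y,a=visit(4,.26,.1111,2,.035,stop=.2,zc=.152)
E
```

```text
k4 grip t50.98 z0.1126 F [-2.1  2.1  6. ] T [0.306 0.337 0.003] w0.0343 q6 0.97
  0.04 t51.23 z0.1125 F [-1.3  1.5  6.2] T [0.281 0.334 0.224] w0.0348 q6 1.01
STOP
end yaw 0.225 tot 0.04 z 0.1110 t 51.92
```

```bash
python3 - <<'E'
from h import *
yaw=0.2+np.pi/2; c=np.array([.5545,-.093]);ax=np.array([np.cos(yaw),np.sin(yaw)])
r.reach(np.r_[c-0.05*ax,.24],down(yaw)); s=r.read_state()
im,d=optics.get_image('wrist');np.savez('w2.npz',im=im,d=d,p=s['eef_pos'],q=s['eef_rot']);cv2.imwrite('pics/w2.png',im[:,:,::-1])
p,_=optics.get_image('top');cv2.imwrite('pics/top2.png',p[:,:,::-1]);
a=np.load('top0.npy');print('t',r.read_state()['time_s'])
E
sed "s/w0.npz/w2.npz/; s/np.save('knobs.npy',c+b@Rm.T)/0/" an.py>an2.py; python3 an2.py | cut -c1-70 | head -5
```

```text
t 53.4417
cover [-0.00140004  0.00141636  0.07489323] 16262 std 0.00072309354727
k1 capN 843 h 0.04062788464186845 0.0008300340621152889 topcirc 592.20
k2 capN 840 h 0.040669540969592376 0.0008682334690962312 topcirc 484.7
k3 capN 540 h 0.040860542984542766 0.0007290546747652875 topcirc 508.6
k4 capN 537 h 0.040898447094883786 0.0007021866508216179 topcirc 615.8
```

View pics/w2.png

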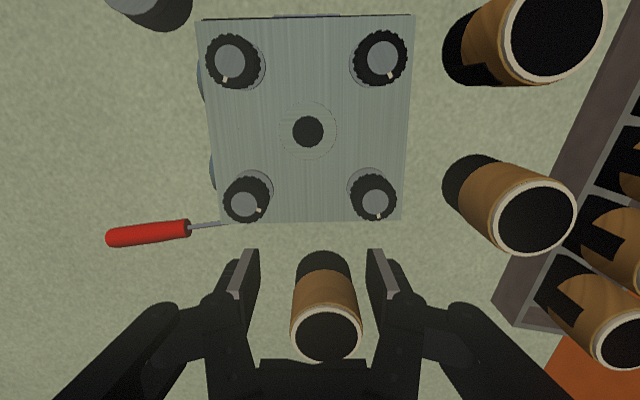

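```bash
python3 - <<'E'
from h import *
r.finish_job()
E
```

```text
the job is handed in; nothing more can be done
```

View pics/top2.png

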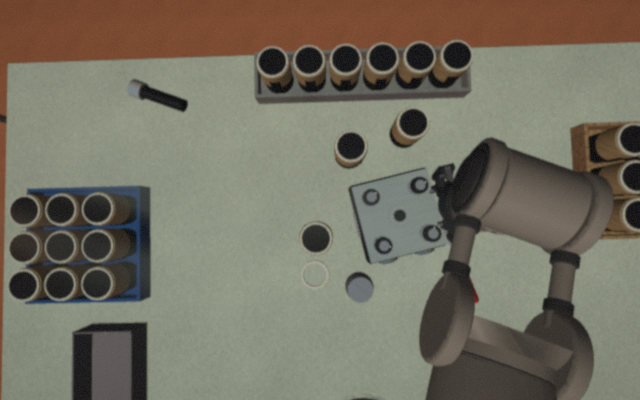

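I closed the power box cover and handed the job in at about 53 s of robot time; by my checks it is home and level with all four knobs snug. I turned the knobs crosswise (1-3-2-4): two partial passes, a pass until each felt snug, then a light check pass.

- **Cover:** the wrist depth picture shows it sank about 3.2 mm in all. Its apparent slope is within 0.2 mrad of the start, so it is level at the end. I saw it level between passes 1 and 2, but did not measure tilt while a single knob was being turned, up to about 2 mm in pass 1.
- **Knobs:** on the snug pass, the moment read after stopping had risen 0.16 to 0.29 N m above the first reading of that turn. On the check pass, knobs 1 to 4 held 0.41, 0.40, 0.29 and 0.22 N m, so none was slack. The grip did not slip: the knobs dropped as far as they were turned, to within 0.1 mm.
- **Other things:** in the final top picture the lanterns, ring and jar stand where they were. The arm hid one lantern and most of the screwdriver there, but the wrist picture shows both unmoved.

**Disagreement:** the picture puts the cover's stop about 0.5 mm higher than the moments suggested. With the stopping allowance you gave (0.3 to 0.5 N m), knobs 1 and 2 may have reached about 0.7 to 0.9 N m while turning. That may be just above the 0.8 snug band but should be under the 1 N m limit; I could not read the moment during the turn itself.

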